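Stand the tea carton up in the tray

ROBOT

A 6-joint arm with a two-finger parallel gripper is mounted at the origin on the work surface. World frame = base frame: x ahead of the robot, y to its left, z up, the work surface at z = 0. Lengths are in m, angles in rad, forces in N, time in s.
With the tool pointing down it reaches from about 0.25 to 0.725 m from the base axis. Payload 4 kg.
Tool frame: the origin (TCP) lies on the centre line of the jaws, within the pads' length; the fingertips stand 14 mm ahead of it and the grasp point (between the pads) lies 5 mm behind it; z points along the fingers, x is the direction in which the jaws open and shut, and the axes are right-handed (so a half turn about z gives the same grasp; the last joint's range is limited). The gripper opens to 85 mm and grips with 20 to 120 N. Pads are 22 mm wide; open, the fingers measure 114 mm over their backs; the gripper's body (76 mm by 85 mm) begins 54 mm behind the grasp point. The pads swing forward as they close: fully open they stand 13 mm farther back than shut.
Start: joints at [-1.321, 0.241, 0.005, 1.335, 0, 1.571], TCP at [0.124, -0.484, 0.245] pointing down, gripper open.
Joint ranges: [-2.72, 2.72], [-1.05, 1.87], [-1.09, 1.28], [-1.99, 2.15], [-1.42, 1.44], [-3.14, 3.14]. Speed limits (rad/s): [2.79, 2.79, 3.14, 3.14, 3.14, 3.14].

INTERFACE

Orientations are given as a unit quaternion [x, y, z, w].
In Python, from workcell import bot gives the robot as it stands.
- The arm moves only by the tool play_rows, never from a script. Its argument "motion" is a list of rows, each an object with "fingers": the closure, from -1 (fully open) to 1 (shut), so that 0 is half open; "translation": the shift along the tool's x, y, z in cm, a list of three; "roll": the turn about the tool's z in degrees. A call has 1 to 20 rows; each row is the pose to reach, as a shift and turn from the pose commanded when the call began, along the tool's axes at that moment; what a row does not reach only later rows make up. A row lasts 1/12 s, in which the tool goes at most 41.7 mm and 7.16 degrees, less where a joint would pass 70% of its speed; a pose out of reach is approached as far as the arm can. A call with a gripper value outside its range is refused whole. The fingers move at their own pace and stop on an object; the grip force is fixed at half the most. Time passes only in rows, so rows that repeat a pose let the fingers close. It gives the time, the measured TCP pose, the force and the opening at its end, in the units of the state.
- bot.get_obs(): the state, without advancing time (a new reading comes with each control period).
- bot.camera(name): name is "side" or "top" or "wrist"; returns a dict with "pixels" (480x640x3 uint8, red, green, blue), "intrinsics" (3x3 intrinsics, pixels), "world_to_cam" (4x4, takes a point from world to camera coordinates). Camera axes: x right, y down, z forward; pixel columns grow to the right and rows downward; lengths in m; the calibration is good to about 2 mm. A picture is of the moment at which its call begins. There is no depth.
- bot.job_done(): hands the job in, once; it reports no verdict.
The state is a dict: "clock": time; "joint_pos": joint angles; "joint_vel": joint speeds; "tau": joint torques, N m; "eef_pos": TCP position; "tool_rot": TCP orientation; "ft_force": force on the tool from outside, world axes, zero at the start; "ft_torque": the same for the moment, N m; "grip_width": finger opening in m.
Only numpy, scipy, OpenCV 4.12 (cv2) and the standard library are available. Lean on these libraries where they do the work, as an engineer would, in place of code of your own. Each camera call takes 0.05 s, during which the arm holds its last target. There are 200 camera calls.

TASK

On the kitchen counter a long flat tea carton is lying on its broad face. Stand it upright on its short end in the middle of the empty part of the wooden tray, its broad faces turned the same way as those of the like carton already standing there. Leave that standing carton and the shorter lying carton where they are.

Things in the scene. Friction and masses are not known exactly. Their poses are not given: they have to be found in the camera images.
- carton_mid (a point): Centre of the carton to stand up: a plain brown cardboard carton with a pale panel on each broad face, 110 mm long (its x axis), 58 mm wide (y) and 34 mm thick (z), about 0.13 kg, rigid. It starts lying flat on the counter, z axis up, so its centre is 17 mm above the counter. Either end may become the bottom. Let go on its end within about 10 degrees of upright, it settles upright by itself, rocking for a second or two.
- tray_place (a point): Middle of the empty part of the tray, on the upper face of the tray's floor, 6 mm above the counter. The tray is a fixed low wooden tray, 134 mm (x) by 280 mm (y), with rims 6 mm thick reaching 14 mm above the counter. z is up; x is the direction that the broad faces of the standing cartons look along, y runs along the tray. This point is on the tray's middle line, 34 mm to the -y side of the tray's centre. Standing, the carton is 110 mm high, 58 mm along y, 34 mm along x.
- fellow_mid (a point): Centre of a like carton (110 x 58 x 34 mm) that already stands upright in the tray, loose, about 129 mm to the +y side of tray_place, its broad faces looking along the tray's x. Its own axes: z up (110 mm), y width (58 mm), x thickness (34 mm). To be left alone.
- short_mid (a point): Centre of a shorter carton of the same look, 74 mm long (x), 58 mm wide (y), 34 mm thick (z), lying flat and loose on the counter. Not wanted; to be left alone.
Not all that is in view belongs to the job. What is shaped like the part that bears carton_mid but black, red or yellow is not meant.

How it is judged:
At the end, for the whole second after the job is handed in: The long carton stands on a short end on the tray's floor, still (under 0.1 m/s), upright within 0.15 rad (9 degrees), its centre within 20 mm (seen from above) of the middle of the tray's empty part, its broad faces square to the tray's x within 0.3 rad (17 degrees) (horizontal distance between carton_mid and tray_place below 0.02 m and angle between the x axis of carton_mid and the z axis of tray_place, either way round below 0.15 rad and angle between the z axis of carton_mid and the x axis of tray_place, either way round below 0.3 rad and z of carton_mid in the frame of tray_place between 0.05 and 0.06 m and linear speed of carton below 0.1 m/s); the robot touches nothing.
It fails at once if the carton already standing is pushed more than 20 mm or tipped over (distance of fellow_mid from where it was at the start of the episode above 0.02 m or angle between fellow_mid's own z axis and vertical above 0.4 rad).
It fails at once if the shorter carton is moved more than 25 mm (distance of short_mid from where it was at the start of the episode above 0.025 m).
It also fails if it takes over 40 s, if anything falls off the work surface, if the arm or the gripper's body presses on something with over 40 N, if the wrist force passes 120 N, or if a joint passes its speed limit or range.

## Working session

There is one attempt and no reset: what is moved stays moved. The work goes in short steps, Python scripts to look and compute and a tool call to move; the robot and the scene stay as the last step left them, time stands still between calls to the robot, and variables do not carry over. Pictures are saved under pics/ and viewed, about 8 in all and at most 12, crops included, and the job is handed in when it is done.

Besides the shell and the picture viewer there is one more tool, called after "Request:" by a JSON object that holds its "name" and its "arguments". play_rows: Moves the arm, as the interface text tells. Its arguments: {"type":"object","properties":{"motion":{"type":"array","items":{"type":"object","properties":{"fingers":{"type":"number"},"translation":{"type":"array","items":{"type":"number"}},"roll":{"type":"number"}}}}},"required":["motion"]}

```bash
mkdir -p pics; cat > h.py <<'E'
import numpy as np, cv2
from workcell import bot
def shot(n,f):
    c=bot.camera(n); cv2.imwrite('pics/'+f,c['pixels'][:,:,::-1]); np.savez('pics/'+f[:-4],K=c['intrinsics'],T=c['world_to_cam'],p=c['pixels']); return c
def ray(c,uv,z):
    K,T=c['K'],c['T']; d=T[:3,:3].T@np.linalg.solve(K,[uv[0],uv[1],1]); o=-T[:3,:3].T@T[:3,3]
    return o+d*(z-o[2])/d[2]
def proj(c,p):
    q=c['K']@(c['T'][:3,:3]@np.array(p)+c['T'][:3,3]); return q[:2]/q[2]
E
python3 - <<'E'
from h import *
shot('top','top0.png');shot('side','side0.png')
print(bot.get_obs())
for n in('top0','side0'):
    c=np.load(f'pics/{n}.npz'); T=c['T'];print(n,c['K'][0,0],-T[:3,:3].T@T[:3,3],T[:3,:3].round(2).tolist())
a=cv2.imread('pics/top0.png');b=cv2.imread('pics/side0.png')
E
```

```text
{'clock': 0.1, 'joint_pos': array([-1.32098286e+00,  2.41372251e-01,  3.86171328e-03,  1.33518820e+00,
       -2.02799221e-05,  1.57079205e+00]), 'joint_vel': array([ 0.00063513, -0.00098129,  0.00375369, -0.00044756, -0.0009395 ,
       -0.0010888 ]), 'tau': array([-9.25408385e-04, -3.73138261e+01,  2.53010005e+01,  1.08733994e-02,
       -7.10633822e-05, -7.35213746e-06]), 'eef_pos': array([ 0.12347407, -0.48396395,  0.24448571]), 'tool_rot': array([ 7.89691793e-01, -6.13503030e-01, -7.57376954e-04, -5.75562758e-04]), 'ft_force': array([ 0.44745303,  0.48381848, -0.69910655]), 'ft_torque': array([ 0.00634792,  0.01990003, -0.05069119]), 'grip_width': 0.08493992343054986}
top0 518.6023310300096 [0.2074591  0.03006515 1.25468207] [[0.02, -1.0, -0.0], [-0.98, -0.02, -0.22], [0.22, 0.01, -0.98]]
side0 562.7716107802196 [0.37468568 0.91305948 0.58008368] [[-0.99, -0.12, 0.01], [-0.07, 0.49, -0.87], [0.1, -0.86, -0.5]]
```

View pics/top0.png

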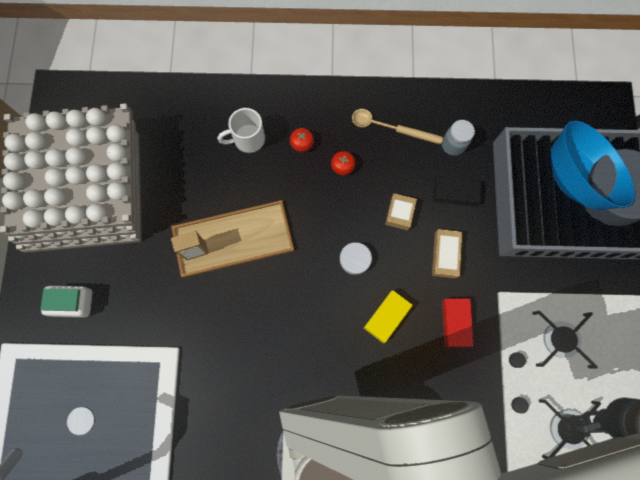

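View pics/side0.png

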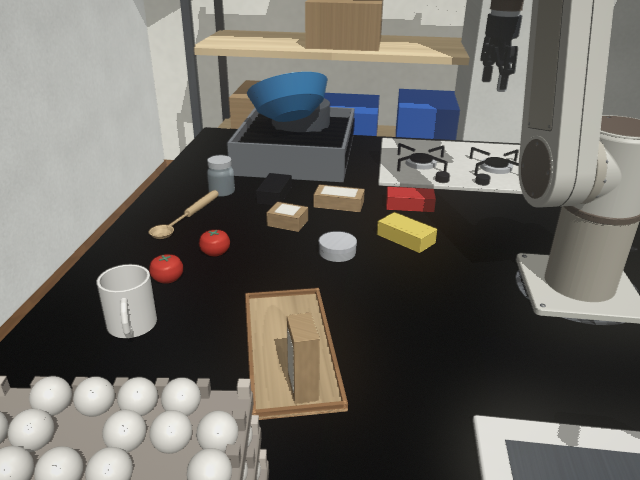

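Candidates (top view): long brown carton (448,253), short brown carton (402,211), standing fellow (188,243), and decoys black (458,192), red (458,322), yellow (388,317). By description (brown, pale panel, longer) I choose (448,253).

```bash
cat > m.py <<'E'
from h import *
c=np.load('pics/top0.npz'); im=c['p']; hsv=cv2.cvtColor(im,cv2.COLOR_RGB2HSV)
def obj(box,mask,z):
    x0,y0,x1,y1=box; m=np.zeros(mask.shape,np.uint8); m[y0:y1,x0:x1]=mask[y0:y1,x0:x1]
    cs,_=cv2.findContours(m,cv2.RETR_EXTERNAL,cv2.CHAIN_APPROX_NONE); k=max(cs,key=cv2.contourArea)[:,0]
    P=np.array([ray(c,p,z)[:2] for p in k],np.float32)
    r=cv2.minAreaRect(P*1000); return k,r,cv2.boxPoints(r)
bright=(hsv[...,2]>150).astype(np.uint8)
white=((hsv[...,2]>190)&(hsv[...,1]<60)).astype(np.uint8)
brown=((hsv[...,0]<28)&(hsv[...,1]>50)&(hsv[...,2]>80)).astype(np.uint8)
for n,b in(('long',(428,224,472,284)),('short',(380,188,422,234))):
    for mn,m in(('white',white),('all',((brown|white)>0).astype(np.uint8))):
        k,r,bp=obj(b,m,.034); print(n,mn,np.round(r[0],1),np.round(r[1],1),round(r[2],1),bp.round(0).tolist())
k,r,bp=obj((165,190,305,285),brown,.014); print('tray',r,bp.round(0).tolist())
cv2.imwrite('pics/crop0.png',cv2.resize(im[180:290,370:490,::-1],None,fx=5,fy=5,interpolation=cv2.INTER_CUBIC))
cv2.imwrite('pics/crop1.png',cv2.resize(im[190:290,160:305,::-1],None,fx=5,fy=5,interpolation=cv2.INTER_CUBIC))
E
python3 m.py
```

```text
long white [ 468.9 -287.7] [46.4 81.2] 84.8 [[426.0, -307.0], [507.0, -314.0], [511.0, -268.0], [431.0, -261.0]]
long all [ 466.9 -284.1] [ 66.8 117.4] 84.9 [[405.0, -312.0], [522.0, -323.0], [528.0, -256.0], [411.0, -246.0]]
short white [ 572.7 -176.8] [46.3 45.4] 76.7 [[545.0, -194.0], [589.0, -205.0], [600.0, -159.0], [556.0, -149.0]]
short all [ 568.3 -174.6] [62.1 83.8] 76.8 [[520.0, -195.0], [602.0, -214.0], [616.0, -154.0], [535.0, -135.0]]
tray ((495.4044189453125, 240.4901123046875), (134.25038146972656, 289.64642333984375), 15.22153377532959) [[393.0, 363.0], [469.0, 83.0], [598.0, 118.0], [522.0, 398.0]]
```

View pics/crop0.png

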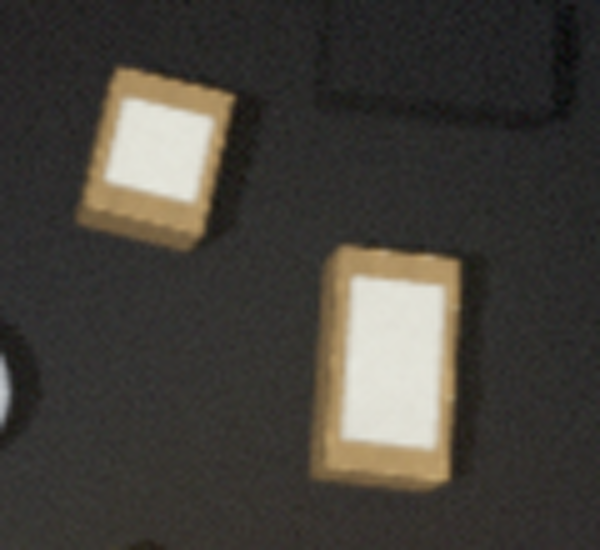

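View pics/crop1.png

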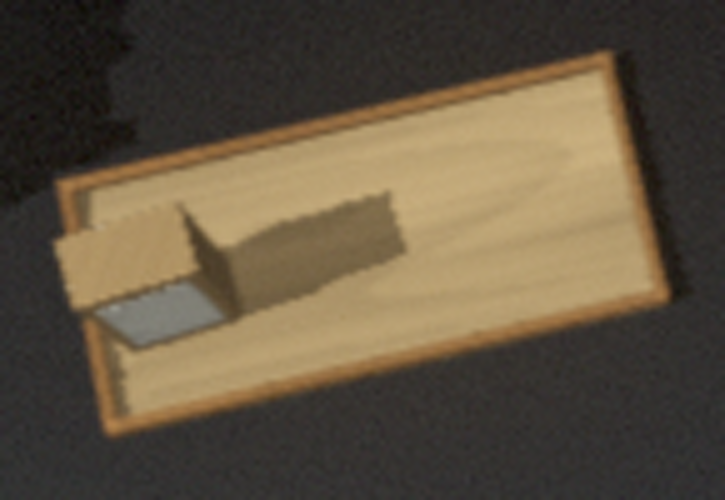

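The crop shows the long carton (centre ≈(447,252), panel about twice as long as wide) clearly longer than the short one. It is the right one. The second crop shows the tray corners clearly and the fellow at its left (+y) end. I'll approach the carton's near end.

```bash
python3 - <<'E'
from h import *
c=np.load('pics/top0.npz')
P=[ray(c,(160+u/5-.4,190+v/5-.4),.014)[:2]*1000 for u,v in((58,182),(612,52),(668,298),(108,425))]
P=np.array(P);print(P.round(1)); y=(P[0]+P[3]-P[1]-P[2]);print(np.linalg.norm(y)/2,np.linalg.norm(P[0]-P[3]),np.linalg.norm(P[1]-P[2]));y/=np.linalg.norm(y)
x=(P[0]+P[1]-P[2]-P[3]);print('ang',np.degrees(np.arctan2(y[1],y[0])),np.degrees(np.arctan2(x[1],x[0])))
C=P.mean(0);print('c',C,'place',C-34*y,'fellow',C+95*y)
E
```

```text
[[522.5 389.3]
 [596.2 117.8]
 [471.1  85.7]
 [401.8 354.8]]
279.5644682870053 125.56706696737577 129.06954248630936
ang 104.81536560300292 15.144618904625519
c [497.91447828 236.91668551] place [506.60844936 204.04702067] fellow [473.62250026 328.7583961 ]
```

Request:
{"name": "play_rows", "arguments": {"motion": [{"fingers": -1, "translation": [-2, -6, 3], "roll": -7}, {"fingers": -1, "translation": [-4, -12, 9], "roll": -14}, {"fingers": -1, "translation": [-6, -16, 9], "roll": -21}, {"fingers": -1, "translation": [-7, -20, 9], "roll": -28}, {"fingers": -1, "translation": [-8, -24, 9], "roll": -35}, {"fingers": -1, "translation": [-9.5, -28, 9], "roll": -42}, {"fingers": -1, "translation": [-11, -32, 9], "roll": -49}, {"fingers": -1, "translation": [-11.8, -34.6, 9], "roll": -56}, {"fingers": -1, "translation": [-11.8, -34.6, 9], "roll": -63}, {"fingers": -1, "translation": [-11.8, -34.6, 9], "roll": -70}, {"fingers": -1, "translation": [-11.8, -34.6, 9], "roll": -77}, {"fingers": -1, "translation": [-11.8, -34.6, 9], "roll": -84}, {"fingers": -1, "translation": [-11.8, -34.6, 9], "roll": -91}, {"fingers": -1, "translation": [-11.8, -34.6, 9], "roll": -98}, {"fingers": -1, "translation": [-11.8, -34.6, 9], "roll": -105}, {"fingers": -1, "translation": [-11.8, -34.6, 9], "roll": -112}, {"fingers": -1, "translation": [-11.8, -34.6, 9], "roll": -119}, {"fingers": -1, "translation": [-11.8, -34.6, 9], "roll": -126}, {"fingers": -1, "translation": [-11.8, -34.6, 9], "roll": -133}, {"fingers": -1, "translation": [-11.8, -34.6, 9], "roll": -140}]}}

```text
clock: 1.77
eef_pos: [0.4293, -0.2844, 0.1548]
tool_rot: [0.845, 0.535, -0.0, -0.001]
ft_force: [0.5, 0.6, 0.3]
grip_width: 0.0854
```

Request:
{"name": "play_rows", "arguments": {"motion": [{"fingers": -1, "translation": [0, 0, 0], "roll": -7}, {"fingers": -1, "translation": [0, 0, 0], "roll": -14}, {"fingers": -1, "translation": [0, 0, 0], "roll": -20.8}, {"fingers": -1, "translation": [0, 0, 0], "roll": -20.8}]}}

```text
clock: 2.1
eef_pos: [0.4294, -0.2844, 0.1548]
tool_rot: [0.736, 0.677, -0.0, -0.001]
ft_force: [-0.6, -0.5, 0.1]
grip_width: 0.0855
```

```bash
python3 - <<'E'
from h import *
shot('wrist','w1.png'); o=bot.get_obs();print(o['eef_pos'],o['tool_rot'],o['joint_pos'],o['clock'])
E
```

```text
[ 0.42942975 -0.28441453  0.1548849 ] [ 7.37421960e-01  6.75432170e-01 -1.14434366e-04 -4.72600343e-04] [-5.84982292e-01  3.28203615e-01 -1.18546437e-01  1.12501877e+00
  6.51389631e-06 -4.97287385e-01] 2.15
```

View pics/w1.png

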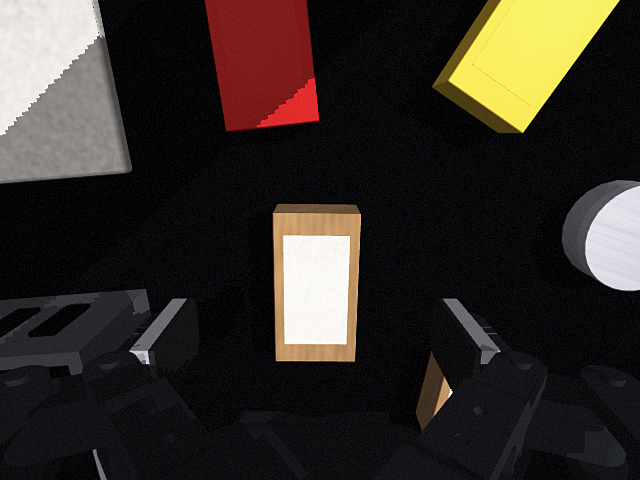

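Wrist view: long carton (316,290) sits centred between the fingers, near end at the top, with the short one at (432,390) below. Refining with the panel.

```bash
python3 - <<'E'
from h import *
c=np.load('pics/w1.npz');h=cv2.cvtColor(c['p'],cv2.COLOR_RGB2HSV)
m=((h[...,2]>190)&(h[...,1]<60)).astype(np.uint8);m[:,:260]=0;m[:,380:]=0;m[:200]=0;m[370:]=0
k=max(cv2.findContours(m,0,1)[0],key=cv2.contourArea)[:,0]
r=cv2.minAreaRect(np.array([ray(c,p,.034)[:2]*1000 for p in k],np.float32));print(r,cv2.boxPoints(r))
E
```

```text
((468.60992431640625, -287.13397216796875), (44.392459869384766, 80.44525909423828), 84.62528991699219) [[ 426.48505 -305.465  ]
 [ 506.5766  -313.0002 ]
 [ 510.7348  -268.80295]
 [ 430.64325 -261.26773]]
```

Request:
{"name": "play_rows", "arguments": {"motion": [{"fingers": -1, "translation": [0, 0, 4], "roll": 0}, {"fingers": -1, "translation": [0, 0, 8], "roll": 0}, {"fingers": -1, "translation": [0, 0, 11], "roll": 0}, {"fingers": -1, "translation": [0, 0, 13], "roll": 0}, {"fingers": -1, "translation": [0, 0, 14.2], "roll": 0}, {"fingers": -1, "translation": [0, 0, 14.2], "roll": 0}, {"fingers": 0, "translation": [0, 0, 14.2], "roll": 0}, {"fingers": 0.4, "translation": [0, 0, 14.2], "roll": 0}, {"fingers": 0.4, "translation": [0, 0, 14.2], "roll": 0}, {"fingers": 0.4, "translation": [0, 0, 14.2], "roll": 0}, {"fingers": 0.4, "translation": [0, 0, 14.2], "roll": 0}]}}

```text
clock: 3.07
eef_pos: [0.4308, -0.2854, 0.0148]
tool_rot: [0.737, 0.676, 0.0, 0.002]
ft_force: [-0.5, 0.7, 5.6]
grip_width: 0.057
```

Request:
{"name": "play_rows", "arguments": {"motion": [{"fingers": 0.4, "translation": [0, 0, -1], "roll": 0}, {"fingers": 0.4, "translation": [0, 0, -2], "roll": 0}, {"fingers": 0.4, "translation": [0, 0, -4], "roll": 0}, {"fingers": 0.4, "translation": [0, 0, -6], "roll": 0}, {"fingers": 0.4, "translation": [0, 0, -8], "roll": 0}, {"fingers": 0.4, "translation": [0, 0, -10], "roll": 0}, {"fingers": 0.4, "translation": [0, 0, -12], "roll": 0}, {"fingers": 0.4, "translation": [0, 0, -14], "roll": 0}, {"fingers": 0.4, "translation": [0, 0, -14], "roll": 0}, {"fingers": 0.4, "translation": [0, 0, -14], "roll": 0}, {"fingers": 0.4, "translation": [0, 0, -14], "roll": 0}]}}

```text
clock: 3.98
eef_pos: [0.4292, -0.2843, 0.1529]
tool_rot: [0.737, 0.676, -0.0, -0.0]
ft_force: [0.2, 0.8, -1.6]
grip_width: 0.0571
```

```bash
python3 - <<'E'
from h import *
c=shot('side','s2.png'); w=shot('wrist','w2.png'); o=bot.get_obs();print(o['eef_pos'],o['joint_pos'],o['clock'],o['grip_width'],o['ft_force'],o['ft_torque'])
a=c['pixels'][20:260,200:520,::-1]; b=w['pixels'][:,:,::-1]
cv2.imwrite('pics/v2.png',np.hstack([cv2.resize(a,(440,330)),cv2.resize(b,(440,330))])[:, :880][:, 0:800])
E
```

```text
[ 0.42869583 -0.28396088  0.15196952] [-5.85017519e-01  3.30523159e-01 -1.23383701e-01  1.11985024e+00
 -2.43085594e-05 -4.99652189e-01] 4.0833 0.05704696041517398 [-0.04417392  0.02938283 -1.59150303] [0.02226857 0.04417314 0.00967833]
```

View pics/v2.png

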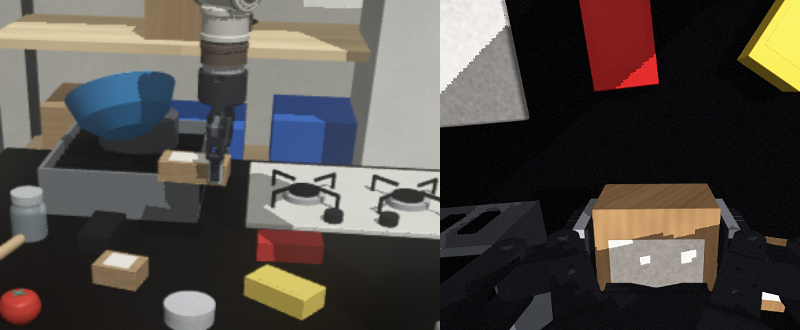

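Wrist/side views: the carton is gripped and hangs horizontal, with no self-swing. I'll lower to a small clearance and loosen gradually so that gravity pivots it about the pads.

Request:
{"name": "play_rows", "arguments": {"motion": [{"fingers": 0.4, "translation": [0, 0, 3], "roll": 0}, {"fingers": 0.2, "translation": [0, 0, 6], "roll": 0}, {"fingers": 0, "translation": [0, 0, 9], "roll": 0}, {"fingers": -0.1, "translation": [0, 0, 11], "roll": 0}, {"fingers": -0.2, "translation": [0, 0, 11], "roll": 0}, {"fingers": -0.25, "translation": [0, 0, 11], "roll": 0}, {"fingers": -0.28, "translation": [0, 0, 11], "roll": 0}, {"fingers": -0.28, "translation": [0, 0, 11], "roll": 0}]}}

```text
clock: 4.75
eef_pos: [0.4309, -0.2854, 0.0448]
tool_rot: [0.737, 0.676, 0.0, 0.001]
ft_force: [0.6, -0.1, -2.0]
grip_width: 0.057
```

```bash
cat > s.py <<'E'
from workcell import bot
o=bot.get_obs();print(o['eef_pos'].round(4),o['grip_width'],o['ft_force'].round(2),o['ft_torque'].round(3),o['clock'])
E
python3 s.py
```

```text
[ 0.4309 -0.2854  0.0448] 0.056984671162643975 [ 0.58 -0.07 -1.95] [-0.031  0.018 -0.01 ] 4.75
```

Request:
{"name": "play_rows", "arguments": {"motion": [{"fingers": -0.31, "translation": [0, 0, 0], "roll": 0}, {"fingers": -0.31, "translation": [0, 0, 0], "roll": 0}]}}

```text
clock: 4.92
eef_pos: [0.4306, -0.2852, 0.0447]
tool_rot: [0.737, 0.676, 0.0, 0.001]
ft_force: [0.2, -0.4, -1.9]
grip_width: 0.0577
```

Request:
{"name": "play_rows", "arguments": {"motion": [{"fingers": -0.32, "translation": [0, 0, 0], "roll": 0}, {"fingers": -0.32, "translation": [0, 0, 0], "roll": 0}]}}

```text
clock: 5.08
eef_pos: [0.43, -0.2848, 0.0439]
tool_rot: [0.737, 0.676, 0.0, 0.001]
ft_force: [0.9, -0.2, -1.8]
grip_width: 0.0571
```

Request:
{"name": "play_rows", "arguments": {"motion": [{"fingers": -0.33, "translation": [0, 0, 0], "roll": 0}, {"fingers": -0.33, "translation": [0, 0, 0], "roll": 0}]}}

```text
clock: 5.25
eef_pos: [0.4297, -0.2846, 0.0435]
tool_rot: [0.737, 0.676, 0.0, 0.0]
ft_force: [0.6, -0.4, -1.5]
grip_width: 0.0573
```

```bash
cat > chk.py <<'E'
from h import *
import sys
# brown outline of held carton in side view: extents near the gripper
o=bot.get_obs(); c=shot('side',sys.argv[1]); c=np.load('pics/'+sys.argv[1][:-4]+'.npz')
h=cv2.cvtColor(c['p'],cv2.COLOR_RGB2HSV); e=o['eef_pos']; u,v=proj(c,e).astype(int)
m=((h[...,0]<28)&(h[...,1]>50)&(h[...,2]>60)|((h[...,2]>190)&(h[...,1]<60))).astype(np.uint8)
w=np.zeros_like(m); w[v-30:v+90,u-75:u+60]=m[v-30:v+90,u-75:u+60]
k=max(cv2.findContours(w,0,1)[0],key=cv2.contourArea);print('tcp px',u,v,'box',cv2.boundingRect(k),cv2.minAreaRect(k))
print(e.round(4),o['grip_width'],o['ft_force'].round(2),o['ft_torque'].round(3),o['clock'])
cv2.imwrite('pics/c_'+sys.argv[1],cv2.resize(c['p'][max(v-90,0):v+90,u-120:u+120,::-1],None,fx=3,fy=3))
E
python3 chk.py s3.png
```

```text
tcp px 356 188 box (377, 212, 39, 40) ((399.2586364746094, 228.39654541015625), (46.74509048461914, 29.150028228759766), 23.198591232299805)
[ 0.4297 -0.2846  0.0435] 0.05732649886312805 [ 0.55 -0.39 -1.5 ] [ 0.025  0.056 -0.031] 5.25
```

Request:
{"name": "play_rows", "arguments": {"motion": [{"fingers": -0.34, "translation": [0, 0, 0], "roll": 0}, {"fingers": -0.34, "translation": [0, 0, 0], "roll": 0}]}}

```text
clock: 5.47
eef_pos: [0.4297, -0.2846, 0.0433]
tool_rot: [0.737, 0.676, -0.0, -0.0]
ft_force: [0.4, -0.6, -2.3]
grip_width: 0.0574
```

Request:
{"name": "play_rows", "arguments": {"motion": [{"fingers": -0.35, "translation": [0, 0, 0], "roll": 0}, {"fingers": -0.35, "translation": [0, 0, 0], "roll": 0}]}}

```text
clock: 5.63
eef_pos: [0.4297, -0.2846, 0.0432]
tool_rot: [0.737, 0.676, -0.0, -0.0]
ft_force: [0.0, -0.6, -1.7]
grip_width: 0.0576
```

```bash
sed -i 's/w\[v-30:v+90,u-75:u+60\]=m\[v-30:v+90,u-75:u+60\]/w[v-40:v+22,u-75:u+30]=m[v-40:v+22,u-75:u+30]/' chk.py; python3 chk.py s4.png
```

```text
tcp px 356 188 box (314, 173, 39, 27) ((333.42694091796875, 186.016845703125), (39.44058609008789, 23.654869079589844), 5.440332412719727)
[ 0.4297 -0.2846  0.0432] 0.05762199324089022 [ 0.02 -0.62 -1.66] [ 0.018  0.024 -0.017] 5.6333
```

View pics/c_s4.png

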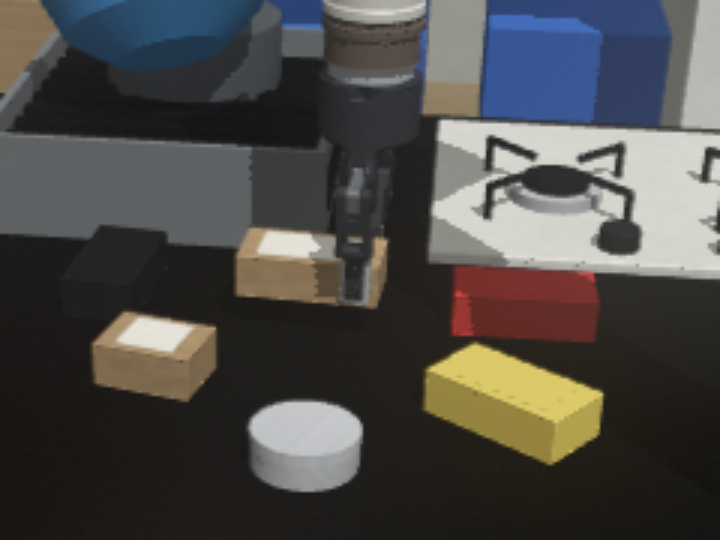

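The view shows the carton still level, held at its right end, at (310,265) in the crop. Loosening further.

Request:
{"name": "play_rows", "arguments": {"motion": [{"fingers": -0.355, "translation": [0, 0, 0], "roll": 0}, {"fingers": -0.355, "translation": [0, 0, 0], "roll": 0}]}}

```text
clock: 5.85
eef_pos: [0.4297, -0.2846, 0.0433]
tool_rot: [0.737, 0.676, -0.0, -0.0]
ft_force: [-0.1, -0.6, -2.4]
grip_width: 0.0579
```

```bash
python3 chk.py s5.png
```

```text
tcp px 356 188 box (314, 173, 39, 27) ((333.4098205566406, 185.9918212890625), (39.38304901123047, 23.629825592041016), 5.19442892074585)
[ 0.4297 -0.2846  0.0433] 0.05788975061775908 [-0.09 -0.6  -2.37] [-0.033  0.07  -0.005] 5.85
```

Request:
{"name": "play_rows", "arguments": {"motion": [{"fingers": -0.36, "translation": [0, 0, 0], "roll": 0}, {"fingers": -0.36, "translation": [0, 0, 0], "roll": 0}]}}

```text
clock: 6.07
eef_pos: [0.4299, -0.2847, 0.0434]
tool_rot: [0.737, 0.676, 0.0, 0.0]
ft_force: [0.1, -0.3, 0.0]
grip_width: 0.0582
```

```bash
python3 chk.py s6.png
```

```text
tcp px 356 188 box (315, 181, 53, 27) ((341.19036865234375, 194.16497802734375), (23.440279006958008, 52.22408676147461), 85.91438293457031)
[ 0.4299 -0.2847  0.0434] 0.05822568930369341 [ 0.13 -0.27  0.01] [ 0.07  -0.043  0.033] 6.0667
```

The carton slipped down flat between the jaws and barely pivoted. I'll use a much smaller pad patch instead: grip only the top few mm at the very end, loosely, and raise it while the free end stays on the counter.

Request:
{"name": "play_rows", "arguments": {"motion": [{"fingers": -0.6, "translation": [0, 0, 0], "roll": 0}, {"fingers": -0.6, "translation": [0, -0.6, 0], "roll": 0}, {"fingers": -0.6, "translation": [0, -1.2, 0.5], "roll": 0}, {"fingers": -0.6, "translation": [0, -1.2, 0.9], "roll": 0}, {"fingers": -0.6, "translation": [0, -1.2, 0.9], "roll": 0}, {"fingers": 0, "translation": [0, -1.2, 0.9], "roll": 0}, {"fingers": 0, "translation": [0, -1.2, 0.9], "roll": 0}, {"fingers": -0.2, "translation": [0, -1.2, 0.9], "roll": 0}, {"fingers": -0.34, "translation": [0, -1.2, 0.9], "roll": 0}, {"fingers": -0.34, "translation": [0, -1.2, 0.9], "roll": 0}]}}

```text
clock: 6.95
eef_pos: [0.4178, -0.2836, 0.0341]
tool_rot: [0.737, 0.676, -0.0, -0.0]
ft_force: [-0.1, -1.1, -1.8]
grip_width: 0.0577
```

Request:
{"name": "play_rows", "arguments": {"motion": [{"fingers": -0.34, "translation": [0, 0, -0.5], "roll": 0}, {"fingers": -0.34, "translation": [0, 0, -1], "roll": 0}, {"fingers": -0.34, "translation": [0, 0, -1.5], "roll": 0}, {"fingers": -0.34, "translation": [0, 0, -2], "roll": 0}, {"fingers": -0.34, "translation": [0, 0, -2], "roll": 0}]}}

```text
clock: 7.37
eef_pos: [0.4187, -0.2842, 0.0557]
tool_rot: [0.737, 0.676, 0.0, 0.001]
ft_force: [0.4, -0.8, -1.3]
grip_width: 0.0569
```

```bash
python3 chk.py s7.png
```

```text
tcp px 361 183 box (318, 176, 51, 28) ((342.902587890625, 189.50669860839844), (50.63441848754883, 23.759967803955078), 5.52754020690918)
[ 0.4187 -0.2842  0.0557] 0.05687268584012341 [ 0.37 -0.8  -1.32] [-0.022  0.096 -0.015] 7.3667
```

View pics/c_s7.png

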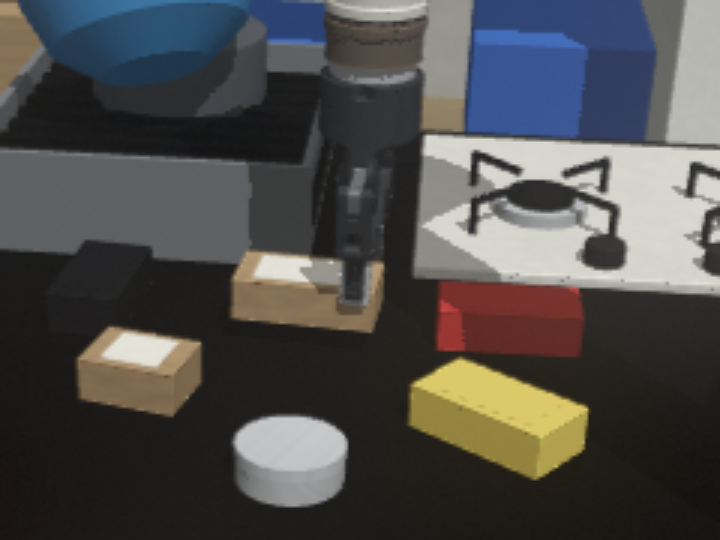

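Still level at -0.34. The fingers overlap about 16 mm and sit about 13 mm from the end. I'll set it down, regrip with a smaller patch, and use -0.355.

Request:
{"name": "play_rows", "arguments": {"motion": [{"fingers": -0.34, "translation": [0, 0, 1], "roll": 0}, {"fingers": -0.34, "translation": [0, 0, 2.1], "roll": 0}, {"fingers": -0.34, "translation": [0, 0, 2.1], "roll": 0}, {"fingers": -0.6, "translation": [0, 0, 2.1], "roll": 0}, {"fingers": -0.6, "translation": [0, -0.4, 1.5], "roll": 0}, {"fingers": -0.6, "translation": [0, -0.8, 1.1], "roll": 0}, {"fingers": -0.6, "translation": [0, -0.8, 1.1], "roll": 0}, {"fingers": 0, "translation": [0, -0.8, 1.1], "roll": 0}, {"fingers": 0, "translation": [0, -0.8, 1.1], "roll": 0}, {"fingers": -0.25, "translation": [0, -0.8, 1.1], "roll": 0}, {"fingers": -0.35, "translation": [0, -0.8, 1.1], "roll": 0}, {"fingers": -0.355, "translation": [0, -0.8, 1.1], "roll": 0}, {"fingers": -0.355, "translation": [0, -0.8, 1.1], "roll": 0}]}}

```text
clock: 8.5
eef_pos: [0.4097, -0.2829, 0.0431]
tool_rot: [0.737, 0.676, -0.0, -0.0]
ft_force: [0.8, -0.9, 2.0]
grip_width: 0.058
```

Request:
{"name": "play_rows", "arguments": {"motion": [{"fingers": -0.355, "translation": [0, 0, -0.4], "roll": 0}, {"fingers": -0.355, "translation": [0, 0, -0.8], "roll": 0}, {"fingers": -0.355, "translation": [0, 0, -1.2], "roll": 0}, {"fingers": -0.355, "translation": [0, 0, -1.6], "roll": 0}, {"fingers": -0.355, "translation": [0, 0, -2], "roll": 0}, {"fingers": -0.355, "translation": [0, 0, -2], "roll": 0}]}}

```text
clock: 9.0
eef_pos: [0.4104, -0.2833, 0.0644]
tool_rot: [0.737, 0.676, 0.0, 0.001]
ft_force: [-0.1, -0.1, 0.7]
grip_width: 0.0578
```

```bash
python3 chk.py s8.png
```

```text
tcp px 365 180 box (318, 185, 51, 17) ((343.0, 193.0), (16.0, 50.0), 90.0)
[ 0.4104 -0.2833  0.0644] 0.057821827371882156 [-0.11 -0.09  0.71] [ 0.015  0.009 -0.033] 9.0
```

View pics/c_s8.png

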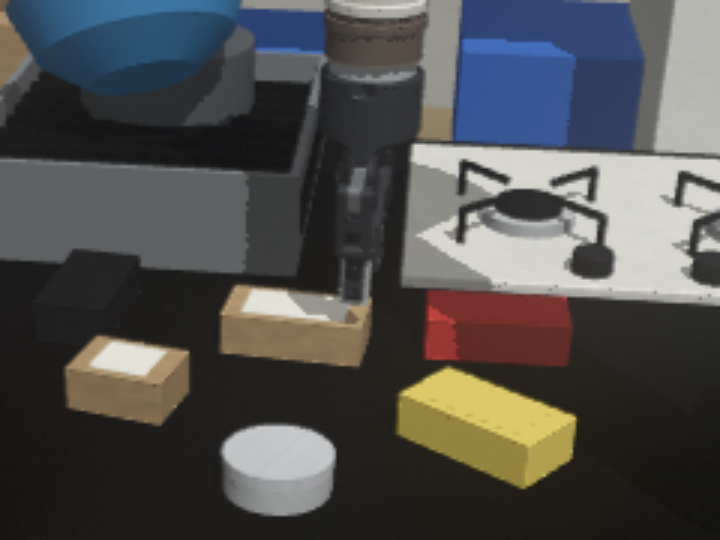

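The carton slipped flat again, with its end about 11 mm past the fingers. I'll measure numerically from here on (9 pictures viewed).

```bash
cat > chk.py <<'E'
from h import *
import sys
o=bot.get_obs(); f=sys.argv[1]
if len(sys.argv)<3: shot('side',f)
c=np.load('pics/'+f[:-4]+'.npz'); h=cv2.cvtColor(c['p'],cv2.COLOR_RGB2HSV)
m=((h[...,0]<22)&(h[...,1]>50)&(h[...,2]>60)).astype(np.uint8)
w=np.zeros_like(m); w[110:211,308:384]=m[110:211,308:384]
k=max(cv2.findContours(w,0,1)[0],key=cv2.contourArea); x,y,W,H=cv2.boundingRect(k)
mm=np.zeros_like(m);cv2.drawContours(mm,[k],-1,1,-1)
print('cols',x,x+W,'rows',y,y+H,'bottom row L/R',[int(np.nonzero(mm[:,q])[0].max()) for q in(x+4,x+W-4)])
print(o['eef_pos'].round(4),o['grip_width'].round(5),o['ft_force'].round(2),o['clock'])
E
for i in 4 7 8; do python3 chk.py s$i.png x|head -1; done
python3 - <<'E'
from h import *
shot('wrist','w8.png')
c=np.load('pics/w8.npz');h=cv2.cvtColor(c['p'],cv2.COLOR_RGB2HSV)
m=((h[...,0]<22)&(h[...,1]>60)&(h[...,2]>80)|(h[...,2]>170)&(h[...,1]<60)).astype(np.uint8)
m[:,:200]=0;m[:,440:]=0;m[:150]=0
for k in cv2.findContours(m,0,1)[0]:
    if cv2.contourArea(k)>800:
        x,y,W,H=cv2.boundingRect(k);print((x,y,W,H),'top edge world z.034',ray(c,(x+W/2,y),.034)[:2],'z0',ray(c,(x+W/2,y),0)[:2])
E
```

```text
cols 314 353 rows 173 200 bottom row L/R [196, 199]
cols 318 369 rows 176 204 bottom row L/R [199, 202]
cols 318 369 rows 185 211 bottom row L/R [207, 210]
(249, 253, 133, 165) top edge world z.034 [ 0.39283886 -0.28158728] z0 [ 0.4037626  -0.28246125]
(200, 150, 122, 29) top edge world z.034 [ 0.34807256 -0.29955348] z0 [ 0.34944146 -0.30426212]Traceback (most recent call last):
  File "chk.py", line 11, in <module>
    print(o['eef_pos'].round(4),o['grip_width'].round(5),o['ft_force'].round(2),o['clock'])
                                ^^^^^^^^^^^^^^^^^^^^^
AttributeError: 'float' object has no attribute 'round'
Traceback (most recent call last):
  File "chk.py", line 11, in <module>
    print(o['eef_pos'].round(4),o['grip_width'].round(5),o['ft_force'].round(2),o['clock'])
                                ^^^^^^^^^^^^^^^^^^^^^
AttributeError: 'float' object has no attribute 'round'
Traceback (most recent call last):
  File "chk.py", line 11, in <module>
    print(o['eef_pos'].round(4),o['grip_width'].round(5),o['ft_force'].round(2),o['clock'])
                                ^^^^^^^^^^^^^^^^^^^^^
AttributeError: 'float' object has no attribute 'round'
```

Request:
{"name": "play_rows", "arguments": {"motion": [{"fingers": -0.6, "translation": [0, 0, 0], "roll": 0}, {"fingers": -0.6, "translation": [0, 0, 0], "roll": 0}, {"fingers": -0.6, "translation": [0, 0, 1.5], "roll": 0}, {"fingers": -0.6, "translation": [0, 0, 2.6], "roll": 0}, {"fingers": -0.6, "translation": [0, 0, 2.6], "roll": 0}, {"fingers": -0.2, "translation": [0, 0, 2.6], "roll": 0}, {"fingers": -0.2, "translation": [0, 0, 2.6], "roll": 0}, {"fingers": -0.2, "translation": [0, 0, 2.6], "roll": 0}, {"fingers": -0.35, "translation": [0, 0, 2.6], "roll": 0}, {"fingers": -0.35, "translation": [0, 0, 2.6], "roll": 0}, {"fingers": -0.35, "translation": [0, 0, 2.2], "roll": 0}, {"fingers": -0.35, "translation": [0, 0, 1.8], "roll": 0}, {"fingers": -0.35, "translation": [0, 0, 1.4], "roll": 0}, {"fingers": -0.35, "translation": [0, 0, 1.1], "roll": 0}, {"fingers": -0.35, "translation": [0, 0, 1.1], "roll": 0}]}}

```text
clock: 10.35
eef_pos: [0.4104, -0.2833, 0.0533]
tool_rot: [0.737, 0.676, 0.0, 0.001]
ft_force: [0.5, -0.3, -1.2]
grip_width: 0.0577
```

```bash
sed -i "s/o\['grip_width'\].round(5)/round(o['grip_width'],5)/" chk.py; python3 chk.py s9.png
```

```text
cols 318 370 rows 183 208 bottom row L/R [207, 205]
[ 0.4104 -0.2833  0.0533] 0.05771 [ 0.53 -0.27 -1.2 ] 10.35
```

It's pivoting: the free end stays down (row 207) while the gripped end rises (210→205). I'll follow the arc.

Request:
{"name": "play_rows", "arguments": {"motion": [{"fingers": -0.35, "translation": [0, 0.25, -0.5], "roll": 0}, {"fingers": -0.35, "translation": [0, 0.55, -1.1], "roll": 0}, {"fingers": -0.35, "translation": [0, 0.9, -1.65], "roll": 0}, {"fingers": -0.35, "translation": [0, 1.3, -2.2], "roll": 0}, {"fingers": -0.35, "translation": [0, 1.7, -2.7], "roll": 0}, {"fingers": -0.35, "translation": [0, 2.1, -3.2], "roll": 0}, {"fingers": -0.35, "translation": [0, 2.1, -3.2], "roll": 0}]}}

```text
clock: 10.98
eef_pos: [0.4326, -0.2854, 0.0857]
tool_rot: [0.736, 0.677, 0.0, 0.002]
ft_force: [0.6, 0.5, -1.7]
grip_width: 0.0576
```

```bash
python3 chk.py s10.png
```

```text
cols 313 366 rows 169 207 bottom row L/R [201, 189]
[ 0.4326 -0.2854  0.0857] 0.05757 [ 0.6   0.49 -1.66] 10.9833
```

Request:
{"name": "play_rows", "arguments": {"motion": [{"fingers": -0.35, "translation": [0, 0.5, -0.45], "roll": 0}, {"fingers": -0.35, "translation": [0, 1.0, -0.9], "roll": 0}, {"fingers": -0.35, "translation": [0, 1.5, -1.3], "roll": 0}, {"fingers": -0.35, "translation": [0, 2.0, -1.65], "roll": 0}, {"fingers": -0.35, "translation": [0, 2.6, -2.0], "roll": 0}, {"fingers": -0.35, "translation": [0, 3.2, -2.3], "roll": 0}, {"fingers": -0.35, "translation": [0, 3.2, -2.3], "roll": 0}]}}

```text
clock: 11.62
eef_pos: [0.4646, -0.2879, 0.1082]
tool_rot: [0.736, 0.677, 0.001, 0.001]
ft_force: [0.4, -1.4, -1.1]
grip_width: 0.0578
```

```bash
python3 chk.py s11.png; python3 -c "
import cv2
cv2.imwrite('pics/c_s11.png',cv2.resize(cv2.imread('pics/s11.png')[90:250,260:450],None,fx=4,fy=3.5))"
```

```text
cols 308 354 rows 158 200 bottom row L/R [198, 177]
[ 0.4646 -0.2879  0.1082] 0.05778 [ 0.41 -1.42 -1.08] 11.6167
```

View pics/c_s11.png

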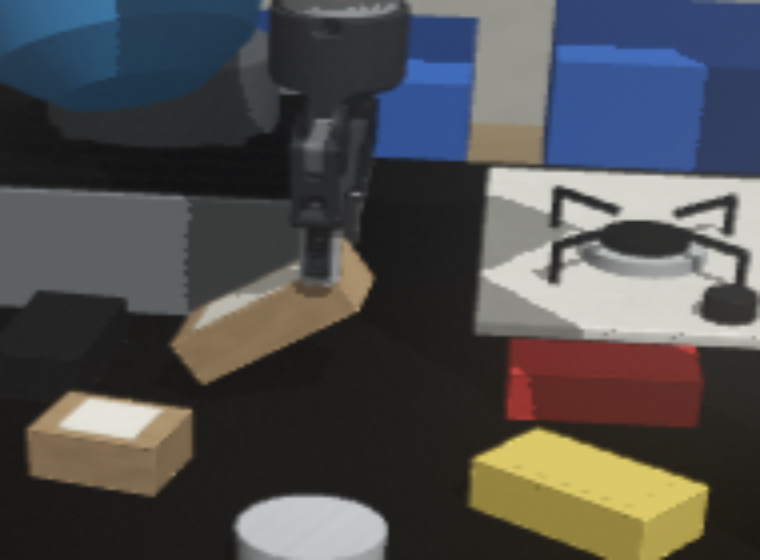

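The view (10th) shows the carton tilted about 28° with its lower corner at (205,382) in the crop, now slightly off the counter. Pivoting stalled, so I'll loosen a touch.

Request:
{"name": "play_rows", "arguments": {"motion": [{"fingers": -0.353, "translation": [0, 0, 0], "roll": 0}, {"fingers": -0.353, "translation": [0, 0, 0], "roll": 0}, {"fingers": -0.353, "translation": [0, 0, 0], "roll": 0}]}}

```text
clock: 11.92
eef_pos: [0.462, -0.2872, 0.1072]
tool_rot: [0.737, 0.676, -0.0, -0.0]
ft_force: [-0.3, 0.4, 0.6]
grip_width: 0.0577
```

```bash
python3 chk.py s12.png
```

```text
cols 312 357 rows 159 208 bottom row L/R [202, 176]
[ 0.462  -0.2872  0.1072] 0.05774 [-0.3   0.36  0.55] 11.9167
```

Request:
{"name": "play_rows", "arguments": {"motion": [{"fingers": -0.355, "translation": [0, 0, 0], "roll": 0}, {"fingers": -0.355, "translation": [0, 0, 0], "roll": 0}]}}

```text
clock: 12.13
eef_pos: [0.4624, -0.2873, 0.1074]
tool_rot: [0.737, 0.676, 0.0, -0.0]
ft_force: [-0.8, 1.1, -0.1]
grip_width: 0.058
```

```bash
python3 chk.py s13.png
```

```text
cols 312 357 rows 159 208 bottom row L/R [202, 176]
[ 0.4624 -0.2873  0.1074] 0.05796 [-0.83  1.07 -0.09] 12.1333
```

At -0.353 the free end dropped back to the counter, with tilt now about 48°. Continuing the arc.

Request:
{"name": "play_rows", "arguments": {"motion": [{"fingers": -0.353, "translation": [0, 0, 0], "roll": 0}, {"fingers": -0.353, "translation": [0, 0.6, -0.3], "roll": 0}, {"fingers": -0.353, "translation": [0, 1.2, -0.6], "roll": 0}, {"fingers": -0.353, "translation": [0, 1.8, -0.8], "roll": 0}, {"fingers": -0.353, "translation": [0, 2.4, -0.95], "roll": 0}, {"fingers": -0.353, "translation": [0, 3.0, -1.05], "roll": 0}, {"fingers": -0.353, "translation": [0, 3.5, -1.15], "roll": 0}, {"fingers": -0.353, "translation": [0, 4.0, -1.2], "roll": 0}, {"fingers": -0.353, "translation": [0, 4.0, -1.2], "roll": 0}]}}

```text
clock: 12.93
eef_pos: [0.5037, -0.291, 0.1193]
tool_rot: [0.736, 0.677, 0.0, 0.0]
ft_force: [-0.1, -0.0, -2.0]
grip_width: 0.0579
```

```bash
sed -i 's/110:211,308:384/110:211,285:384/g' chk.py; python3 chk.py s14.png
```

```text
cols 305 341 rows 152 206 bottom row L/R [202, 166]
[ 0.5037 -0.291   0.1193] 0.05787 [-0.15 -0.03 -1.95] 12.9333
```

Request:
{"name": "play_rows", "arguments": {"motion": [{"fingers": -0.355, "translation": [0, 0, 0], "roll": 0}, {"fingers": -0.355, "translation": [0, 0, 0], "roll": 0}, {"fingers": -0.353, "translation": [0, 0, 0], "roll": 0}]}}

```text
clock: 13.23
eef_pos: [0.502, -0.2908, 0.1192]
tool_rot: [0.737, 0.676, -0.0, -0.0]
ft_force: [0.6, 0.3, -1.6]
grip_width: 0.0579
```

```bash
cat >> chk.py <<'E'
bt=[(q,int(np.nonzero(mm[:,q])[0].max())) for q in range(x,x+W,4) if mm[:,q].any()];print(bt)
q0=max(bt,key=lambda t:t[1]); seg=np.array([t for t in bt if t[0]>=q0[0]]);p=np.polyfit(seg[:,0],seg[:,1],1);print('lower edge deg (image)',-np.degrees(np.arctan(p[0])))
E
python3 chk.py s14.png x|tail -2;python3 chk.py s15.png
```

```text
[(305, 200), (309, 202), (313, 203), (317, 205), (321, 199), (325, 191), (329, 182), (333, 174), (337, 166)]
lower edge deg (image) 63.35286323508135
cols 306 342 rows 152 207 bottom row L/R [202, 165]
[ 0.502  -0.2908  0.1192] 0.05785 [ 0.64  0.28 -1.63] 13.2333
[(306, 200), (310, 202), (314, 204), (318, 205), (322, 200), (326, 192), (330, 183), (334, 174), (338, 165)]
lower edge deg (image) 63.99665415548849
```

Image edge angle is 64°. Continuing past the balance point and then pressing the base flat.

Request:
{"name": "play_rows", "arguments": {"motion": [{"fingers": -0.353, "translation": [0, 0.5, 0], "roll": 0}, {"fingers": -0.353, "translation": [0, 1.0, 0], "roll": 0}, {"fingers": -0.353, "translation": [0, 1.5, 0.1], "roll": 0}, {"fingers": -0.353, "translation": [0, 2.0, 0.2], "roll": 0}, {"fingers": -0.353, "translation": [0, 2.5, 0.2], "roll": 0}, {"fingers": -0.353, "translation": [0, 3.0, 0.3], "roll": 0}, {"fingers": -0.353, "translation": [0, 3.5, 0.4], "roll": 0}, {"fingers": -0.353, "translation": [0, 3.5, 0.4], "roll": 0}]}}

```text
clock: 13.95
eef_pos: [0.5393, -0.2942, 0.1163]
tool_rot: [0.736, 0.677, 0.001, 0.001]
ft_force: [0.1, 0.7, 4.7]
grip_width: 0.0578
```

```bash
python3 chk.py s16.png
```

```text
cols 285 327 rows 152 211 bottom row L/R [204, 163]
[ 0.5393 -0.2942  0.1163] 0.05778 [0.12 0.7  4.65] 13.95
[(285, 203), (289, 204), (293, 205), (297, 205), (301, 210), (305, 210), (309, 204), (313, 196), (317, 179), (321, 167), (325, 159)]
lower edge deg (image) 67.01128319791923
```

Request:
{"name": "play_rows", "arguments": {"motion": [{"fingers": -0.353, "translation": [0, 0, -0.5], "roll": 0}, {"fingers": -0.353, "translation": [0, 0, -0.9], "roll": 0}, {"fingers": -0.354, "translation": [0, 0, -0.9], "roll": 0}, {"fingers": -0.355, "translation": [0, 0, -0.9], "roll": 0}, {"fingers": -0.355, "translation": [0, 0, -0.9], "roll": 0}, {"fingers": -0.352, "translation": [0, 0, -0.9], "roll": 0}, {"fingers": -0.352, "translation": [0, 0, -0.9], "roll": 0}]}}

```text
clock: 14.58
eef_pos: [0.537, -0.2937, 0.1239]
tool_rot: [0.737, 0.676, -0.0, -0.0]
ft_force: [-0.1, 0.6, -1.6]
grip_width: 0.0578
```

```bash
python3 chk.py s17.png; python3 -c "
import cv2
cv2.imwrite('pics/c_s17.png',cv2.resize(cv2.imread('pics/s17.png')[90:250,230:420],None,fx=4,fy=3.5))"
```

```text
cols 296 328 rows 149 204 bottom row L/R [200, 161]
[ 0.537  -0.2937  0.1239] 0.05784 [-0.13  0.61 -1.61] 14.5833
[(296, 198), (300, 200), (304, 201), (308, 203), (312, 197), (316, 183), (320, 170), (324, 161)]
lower edge deg (image) 70.18284748038093
```

```bash
cat > tilt.py <<'E'
from h import *
import sys
f,yaw=sys.argv[1],np.radians(float(sys.argv[2])); pts=np.array([float(v) for v in sys.argv[3:]]).reshape(-1,2)
c=np.load('pics/'+f+'.npz'); e=bot.get_obs()['eef_pos']; u=np.array([np.cos(yaw),np.sin(yaw),0]); n=np.array([-u[1],u[0],0]); p0=e+.029*n
o=-c['T'][:3,:3].T@c['T'][:3,3]; out=[]
for p in pts:
    d=c['T'][:3,:3].T@np.linalg.solve(c['K'],[*p,1]); X=o+d*((p0-o)@n)/(d@n); out.append([(X-e)@u,X[2]])
out=np.array(out)*1000;print('along-from-tcp, z (mm)',out.round(1).tolist()); d=out[-1]-out[0];print('angle',np.degrees(np.arctan2(d[1],-d[0])))
E
python3 tilt.py s17 -4.9 312 197 316 183 320 170 324 161; python3 tilt.py s17 -4.9 309 203.5 296 198
```

```text
along-from-tcp, z (mm) [[-8.7, 23.8], [-17.8, 60.1], [-26.8, 92.8], [-35.6, 115.3]]
angle 73.57426161600361
along-from-tcp, z (mm) [[-1.6, 6.3], [29.7, 17.1]]
angle 160.96484473486774
```

Tilt measures about 72–73°, with the lower edge already slightly behind the TCP. Pressing lightly and dragging forward should square the base.

Request:
{"name": "play_rows", "arguments": {"motion": [{"fingers": -0.352, "translation": [0, 0, 0.5], "roll": 0}, {"fingers": -0.352, "translation": [0, 0.3, 0.8], "roll": 0}, {"fingers": -0.352, "translation": [0, 0.8, 0.9], "roll": 0}, {"fingers": -0.352, "translation": [0, 1.3, 0.95], "roll": 0}, {"fingers": -0.352, "translation": [0, 1.8, 1.0], "roll": 0}, {"fingers": -0.352, "translation": [0, 2.3, 1.05], "roll": 0}, {"fingers": -0.352, "translation": [0, 2.8, 1.1], "roll": 0}, {"fingers": -0.352, "translation": [0, 3.3, 1.1], "roll": 0}, {"fingers": -0.352, "translation": [0, 3.3, 1.1], "roll": 0}]}}

```text
clock: 15.38
eef_pos: [0.5712, -0.2966, 0.1128]
tool_rot: [0.736, 0.676, 0.0, 0.0]
ft_force: [-1.3, 0.3, -0.1]
grip_width: 0.0576
```

Request:
{"name": "play_rows", "arguments": {"motion": [{"fingers": 0, "translation": [0, 0, 0], "roll": 0}, {"fingers": 0, "translation": [0, 0, 0], "roll": 0}, {"fingers": 0, "translation": [0, 0, -1], "roll": 0}, {"fingers": 0, "translation": [0, 0, -2.5], "roll": 0}, {"fingers": 0, "translation": [0, 0, -4], "roll": 0}, {"fingers": 0, "translation": [0, 0, -4], "roll": 0}]}}

```text
clock: 15.88
eef_pos: [0.5715, -0.2976, 0.1573]
tool_rot: [0.737, 0.676, 0.001, 0.003]
ft_force: [0.7, -0.4, -0.1]
grip_width: 0.0557
```

```bash
python3 chk.py s18.png; python3 -c "
import cv2
cv2.imwrite('pics/c_s18.png',cv2.resize(cv2.imread('pics/s18.png')[70:230,220:410],None,fx=4,fy=3.5))"
```

```text
cols 291 314 rows 134 189 bottom row L/R [187, 180]
[ 0.5715 -0.2976  0.1573] 0.05565 [ 0.66 -0.45 -0.08] 15.8833
[(291, 186), (295, 187), (299, 188), (303, 188), (307, 185), (311, 144)]
lower edge deg (image) 73.49563861824507
```

View pics/c_s18.png

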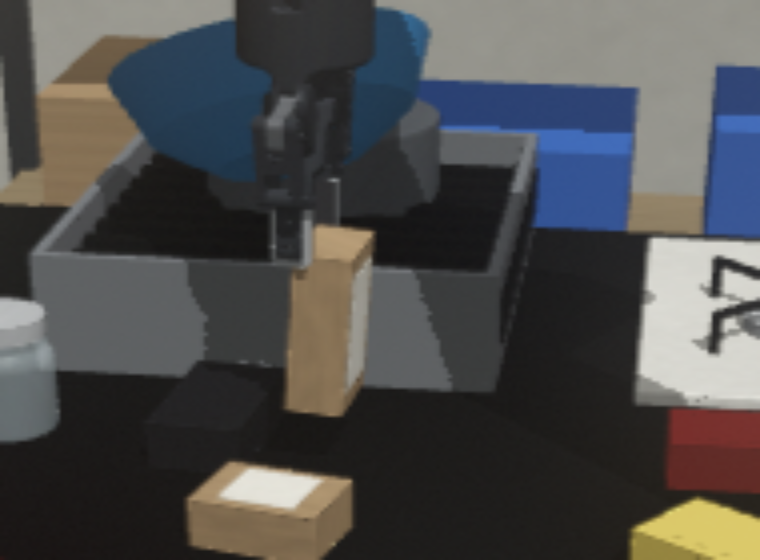

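The view (11th) shows the carton nearly upright, held by its top corner, bottom at (286–343, 412) in the crop. I'll set it down, let it settle, and regrip centrally and deeper. First the tilt and where its faces are.

```bash
python3 tilt.py s18 -4.9 305.8 187.7 307.8 144.9;python3 tilt.py s18 -4.9 291.5 184.3 292.5 150; python3 - <<'E'
from h import *
shot('wrist','w18.png')
E
```

```text
along-from-tcp, z (mm) [[-27.9, 45.5], [-32.5, 149.5]]
angle 87.49178596309143
along-from-tcp, z (mm) [[6.1, 50.6], [2.7, 134.5]]
angle 87.67761053474608
```

Request:
{"name": "play_rows", "arguments": {"motion": [{"fingers": 0, "translation": [0, 0, 1.5], "roll": 0}, {"fingers": 0, "translation": [0, 0, 3], "roll": 0}, {"fingers": 0, "translation": [0, 0, 3.7], "roll": 0}, {"fingers": 0, "translation": [0, 0, 4.1], "roll": 0}, {"fingers": 0, "translation": [0, 0, 4.1], "roll": 0}, {"fingers": -0.3, "translation": [0, 0, 4.1], "roll": 0}, {"fingers": -0.37, "translation": [0, 0, 4.1], "roll": 0}, {"fingers": -0.6, "translation": [0, 0, 4.1], "roll": 0}, {"fingers": -0.8, "translation": [0, 0, 4.1], "roll": 0}, {"fingers": -0.8, "translation": [0, 0, 4.1], "roll": 0}, {"fingers": -0.8, "translation": [0, 0, 4.1], "roll": 0}, {"fingers": -0.8, "translation": [0, 0, 4.1], "roll": 0}, {"fingers": -0.8, "translation": [0, 0, 4.1], "roll": 0}, {"fingers": -0.8, "translation": [0, 0, 4.1], "roll": 0}, {"fingers": -0.8, "translation": [0, 0, 4.1], "roll": 0}]}}

```text
clock: 17.23
eef_pos: [0.5702, -0.2966, 0.1123]
tool_rot: [0.737, 0.676, -0.0, 0.0]
ft_force: [-0.1, -0.0, -1.0]
grip_width: 0.0767
```

```bash
python3 chk.py s19.png; python3 - <<'E'
from h import *
shot('wrist','w19.png');c=np.load('pics/w19.npz');h=cv2.cvtColor(c['p'],cv2.COLOR_RGB2HSV)
m=((h[...,0]<24)&(h[...,1]>60)&(h[...,2]>60)).astype(np.uint8)
for k in cv2.findContours(m,0,1)[0]:
    if cv2.contourArea(k)>1500: 
        x,y,W,H=cv2.boundingRect(k);print((x,y,W,H)); a=cv2.approxPolyDP(k,8,True)[:,0]
        print([(p.tolist(),(ray(c,p,.11)[:2]*1000).round(0).tolist()) for p in a])
E
```

```text
cols 285 312 rows 152 211 bottom row L/R [204, 202]
[ 0.5702 -0.2966  0.1123] 0.07672 [-0.1  -0.02 -0.96] 17.2333
[(285, 203), (289, 204), (293, 205), (297, 205), (301, 210), (305, 210), (309, 200)]
lower edge deg (image) 51.34019174590859
(234, 194, 166, 135)
[([269, 194], [522.0, -308.0]), ([234, 242], [537.0, -322.0]), ([239, 327], [570.0, -325.0]), ([392, 328], [576.0, -268.0]), ([395, 305], [566.0, -267.0]), ([381, 307], [567.0, -272.0]), ([393, 304], [566.0, -268.0]), ([398, 257], [548.0, -265.0]), ([389, 259], [548.0, -269.0]), ([399, 242], [542.0, -265.0]), ([365, 197], [525.0, -276.0])]
(448, 162, 158, 148)
[([476, 162], [517.0, -239.0]), ([448, 275], [556.0, -248.0]), ([467, 296], [565.0, -241.0]), ([562, 309], [573.0, -206.0]), ([605, 185], [528.0, -195.0])]
```

Standing on the counter: top face centre ≈(556,-295) mm, yaw unchanged. Regripping centrally, deeper, then lifting.

Request:
{"name": "play_rows", "arguments": {"motion": [{"fingers": -0.8, "translation": [0, -0.7, 0], "roll": 0}, {"fingers": -0.8, "translation": [0, -1.4, 0], "roll": 0}, {"fingers": -0.8, "translation": [0, -1.4, 0.8], "roll": 0}, {"fingers": -0.8, "translation": [0, -1.4, 1.6], "roll": 0}, {"fingers": -0.8, "translation": [0, -1.4, 1.6], "roll": 0}, {"fingers": -0.3, "translation": [0, -1.4, 1.6], "roll": 0}, {"fingers": 0, "translation": [0, -1.4, 1.6], "roll": 0}, {"fingers": 0.2, "translation": [0, -1.4, 1.6], "roll": 0}, {"fingers": 0.2, "translation": [0, -1.4, 1.6], "roll": 0}, {"fingers": 0.2, "translation": [0, -1.4, 0.6], "roll": 0}, {"fingers": 0.2, "translation": [0, -1.4, -1.4], "roll": 0}, {"fingers": 0.2, "translation": [0, -1.4, -3.9], "roll": 0}, {"fingers": 0.2, "translation": [0, -1.4, -6.4], "roll": 0}, {"fingers": 0.2, "translation": [0, -1.4, -6.4], "roll": 0}, {"fingers": 0.2, "translation": [0, -1.4, -6.4], "roll": 0}]}}

```text
clock: 18.58
eef_pos: [0.5575, -0.2961, 0.1789]
tool_rot: [0.737, 0.676, 0.001, 0.002]
ft_force: [-0.4, -0.1, -2.6]
grip_width: 0.0571
```

```bash
python3 chk.py s20.png
```

```text
cols 291 312 rows 118 173 bottom row L/R [172, 168]
[ 0.5575 -0.2961  0.1789] 0.05708 [-0.37 -0.06 -2.6 ] 18.5833
[(291, 171), (295, 172), (299, 172), (303, 172), (307, 170), (311, 127)]
lower edge deg (image) 66.50143432404792
```

Request:
{"name": "play_rows", "arguments": {"motion": [{"fingers": 0.2, "translation": [1, -0.2, 0], "roll": 0}, {"fingers": 0.2, "translation": [3, -0.6, 0], "roll": -1}, {"fingers": 0.2, "translation": [6, -1.1, 0], "roll": -2}, {"fingers": 0.2, "translation": [9, -1.7, 0], "roll": -3}, {"fingers": 0.2, "translation": [12, -2.2, 0], "roll": -5}, {"fingers": 0.2, "translation": [15, -2.8, 0], "roll": -6}, {"fingers": 0.2, "translation": [18, -3.4, 0], "roll": -7}, {"fingers": 0.2, "translation": [21, -3.9, 0], "roll": -8}, {"fingers": 0.2, "translation": [24, -4.5, 0], "roll": -10}, {"fingers": 0.2, "translation": [27, -5, 0], "roll": -11}, {"fingers": 0.2, "translation": [30, -5.6, 0], "roll": -12}, {"fingers": 0.2, "translation": [33, -6.2, 0], "roll": -13}, {"fingers": 0.2, "translation": [36, -6.7, 0], "roll": -15}, {"fingers": 0.2, "translation": [39, -7.3, 0], "roll": -16}, {"fingers": 0.2, "translation": [42, -7.8, 0], "roll": -17}, {"fingers": 0.2, "translation": [45, -8.4, 0], "roll": -18}, {"fingers": 0.2, "translation": [47.5, -8.9, 0], "roll": -19}, {"fingers": 0.2, "translation": [49.3, -9.2, 0], "roll": -19.9}, {"fingers": 0.2, "translation": [49.3, -9.2, 0], "roll": -19.9}, {"fingers": 0.2, "translation": [49.3, -9.2, 0], "roll": -19.9}]}}

```text
clock: 20.3
eef_pos: [0.5048, 0.2044, 0.1747]
tool_rot: [0.608, 0.794, -0.002, -0.001]
ft_force: [-0.5, -0.1, -1.2]
grip_width: 0.0565
```

```bash
python3 - <<'E'
from h import *
o=bot.get_obs();q=o['tool_rot'];print(o['eef_pos'],2*np.degrees(np.arctan2(q[1],q[0])),o['clock'])
s=shot('side','s21.png')['pixels'];t=shot('top','t21.png')['pixels'];w=shot('wrist','w21.png')['pixels']
a=cv2.resize(s[180:430,200:400],(400,500));b=cv2.resize(t[180:290,150:320],(400,259));d=cv2.resize(w,(320,240))
v=np.zeros((500,800,3),np.uint8);v[:,:400]=a;v[:259,400:]=b;v[260:500,400:720]=d;cv2.imwrite('pics/v21.png',v[:,:,::-1])
# fellow top/tray edges in side view
c=np.load('pics/side0.npz')
E
```

```text
[0.5048136  0.20442014 0.17467237] 105.15700176297544 20.3
```

View pics/v21.png

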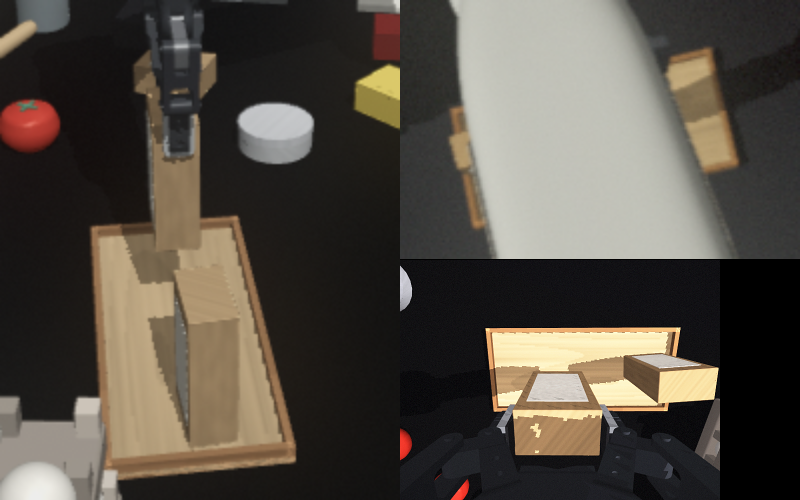

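The last view (12th) shows the carton held upright over the empty half of the tray, square with the fellow, wrist view centred. Lowering.

Request:
{"name": "play_rows", "arguments": {"motion": [{"fingers": 0.2, "translation": [0, 0.1, 2], "roll": 0}, {"fingers": 0.2, "translation": [0, 0.1, 4], "roll": 0}, {"fingers": 0.2, "translation": [0, 0.1, 5.5], "roll": 0}, {"fingers": 0.2, "translation": [0, 0.1, 6.4], "roll": 0}, {"fingers": 0.2, "translation": [0, 0.1, 6.8], "roll": 0}, {"fingers": 0.2, "translation": [0, 0.1, 7.0], "roll": 0}, {"fingers": 0.2, "translation": [0, 0.1, 7.0], "roll": 0}]}}

```text
clock: 21.03
eef_pos: [0.5079, 0.2035, 0.1065]
tool_rot: [0.609, 0.793, 0.0, 0.0]
ft_force: [-0.8, -0.1, -2.3]
grip_width: 0.0571
```

Request:
{"name": "play_rows", "arguments": {"motion": [{"fingers": 0.2, "translation": [0, 0, 0.15], "roll": 0}, {"fingers": 0.2, "translation": [0, 0, 0.3], "roll": 0}, {"fingers": 0.2, "translation": [0, 0, 0.3], "roll": 0}]}}

```text
clock: 21.28
eef_pos: [0.5079, 0.204, 0.1038]
tool_rot: [0.609, 0.793, 0.0, 0.0]
ft_force: [-0.2, -0.4, -1.9]
grip_width: 0.0567
```

Request:
{"name": "play_rows", "arguments": {"motion": [{"fingers": 0.2, "translation": [0, 0, 0.1], "roll": 0}, {"fingers": 0.2, "translation": [0, 0, 0.2], "roll": 0}, {"fingers": 0.2, "translation": [0, 0, 0.2], "roll": 0}]}}

```text
clock: 21.53
eef_pos: [0.5079, 0.2041, 0.102]
tool_rot: [0.609, 0.793, 0.001, 0.0]
ft_force: [-1.0, 0.1, 1.5]
grip_width: 0.0573
```

Request:
{"name": "play_rows", "arguments": {"motion": [{"fingers": 0.2, "translation": [0, 0, 0.1], "roll": 0}, {"fingers": 0.2, "translation": [0, 0, 0.1], "roll": 0}]}}

```text
clock: 21.7
eef_pos: [0.508, 0.2042, 0.102]
tool_rot: [0.609, 0.793, 0.001, 0.001]
ft_force: [-1.7, -0.3, 7.9]
grip_width: 0.0571
```

Contact. Releasing and withdrawing straight up.

Request:
{"name": "play_rows", "arguments": {"motion": [{"fingers": 0, "translation": [0, 0, -0.1], "roll": 0}, {"fingers": -0.25, "translation": [0, 0, -0.1], "roll": 0}, {"fingers": -0.36, "translation": [0, 0, -0.1], "roll": 0}, {"fingers": -0.6, "translation": [0, 0, -0.1], "roll": 0}, {"fingers": -0.8, "translation": [0, 0, -0.1], "roll": 0}, {"fingers": -0.8, "translation": [0, 0, -0.1], "roll": 0}, {"fingers": -0.8, "translation": [0, 0, -0.1], "roll": 0}, {"fingers": -0.8, "translation": [0, 0, -2], "roll": 0}, {"fingers": -0.8, "translation": [0, 0, -5], "roll": 0}, {"fingers": -0.8, "translation": [0, 0, -9], "roll": 0}, {"fingers": -0.8, "translation": [0, 0, -13], "roll": 0}, {"fingers": -0.8, "translation": [0, 0, -16], "roll": 0}, {"fingers": -0.8, "translation": [0, 0, -16], "roll": 0}, {"fingers": -0.8, "translation": [0, 0, -16], "roll": 0}, {"fingers": -0.8, "translation": [0, 0, -16], "roll": 0}, {"fingers": -0.8, "translation": [0, 0, -16], "roll": 0}, {"fingers": -0.8, "translation": [0, 0, -16], "roll": 0}, {"fingers": -0.8, "translation": [0, 0, -16], "roll": 0}]}}

```text
clock: 23.2
eef_pos: [0.5069, 0.2036, 0.2588]
tool_rot: [0.609, 0.793, -0.001, -0.001]
ft_force: [0.2, -0.2, -0.1]
grip_width: 0.0768
```

```bash
python3 - <<'E'
from h import *
shot('side','s22.png');shot('wrist','w22.png')
c=np.load('pics/s22.npz'); im=c['p']; s0=np.load('pics/side0.npz')['p']
# change since start in fellow and short regions, side view
d=np.abs(im.astype(int)-s0).max(2)>60
print('fellow px changed',d[318:408,286:322].mean(),'short',d[200:232,264:310].mean())
# predicted carton corners vs measured mask
yaw=np.radians(15.15);X=np.array([np.cos(yaw),np.sin(yaw),0]);Y=np.array([-X[1],X[0],0]);P=np.array([.5065,.204,.006])
print('predicted side px top/bottom',[proj(c,P+a*.017*X+b*.029*Y+[0,0,z]).round(0).tolist() for z in(0,.11) for a in(-1,1) for b in(-1,1)])
w=np.load('pics/w22.npz');h=cv2.cvtColor(w['p'],cv2.COLOR_RGB2HSV)
m=((h[...,0]<30)&(h[...,1]>40)&(h[...,2]>60)).astype(np.uint8)
print('predicted wrist top',[proj(w,P+a*.017*X+b*.029*Y+[0,0,.11]).round(0).tolist() for a,b in((-1,-1),(-1,1),(1,1),(1,-1))])
e=cv2.Canny(w['p'],60,150)
print(bot.get_obs()['eef_pos'],bot.get_obs()['clock'])
hs=cv2.cvtColor(im,cv2.COLOR_RGB2HSV)
for z,f in((.116,.0),):
    k=[proj(c,P+b*.029*Y+[0,0,z/2]) for b in(-1,1)];print(k)
for r in range(240,345,8): 
    row=im[r,255:325].astype(int).sum(1);print(r,''.join('%x'%min(15,v//48) for v in row))
E
```

```text
fellow px changed 0.000925925925925926 short 0.015625
predicted side px top/bottom [[297.0, 318.0], [301.0, 341.0], [276.0, 320.0], [279.0, 342.0], [296.0, 262.0], [300.0, 282.0], [274.0, 263.0], [277.0, 284.0]]
predicted wrist top [[274.0, 205.0], [356.0, 205.0], [355.0, 251.0], [276.0, 251.0]]
[0.50716659 0.20371716 0.25931772] 23.3
[array([285.84331542, 290.09883422]), array([289.26055591, 311.64155374])]
240 1111111111111111111111111111111111111111111111111111111111111115accccc
248 1111111111111111111111111111111111111111111111111111111111111111356677
256 1111111111111111111111111111111111111111111111111111111111111111124677
264 1111111111111111113344455568778a99999983111111111111111111111111111111
272 1111111111111111126999999999999999999999911111111111111111111111111111
280 1111111111111111136598888888899999999999983111111111111111111111111111
288 1111111111111111125667777777777777777777776222222222233344456787211111
296 5566666533333333345657777777777777777777777899999999999999999457762111
304 aa999aaaa9666666666657777777777777777777777899999999999999999994577621
312 99aaaaaaa9665666666677777777777777777777777899999998889999999999655776
320 999aaaaaa9999666666675777777776648998999999999888999988899a99999999457
328 999aaaaa9999aaa9666655777777777754469999988889999999999999999999999994
336 9999aaa999999aaaaa9665644444444456664699999999899999999999999999799999
344 99999aaa99a99aaaaaaa66666666666656666646777777777777777777777777899999
```

The measured face in the side view (cols ≈275–298, vertical, top at row ≈262) agrees with the predicted upright pose. The fellow and the short carton are unchanged. Handing in.

```bash
python3 -c "
from workcell import bot
print(bot.job_done())"
```

```text
the job is handed in; nothing more can be done
None
```

The long carton is standing upright on its short end in the middle of the empty part of the tray, broad faces square to the tray like the fellow's. The job was handed in at about 23 s of the 40 s; no verdict is reported.

**How it went:** the tool only points down, so I gripped the carton loosely at one end and raised that end, letting the carton pivot between the pads. I then squared its base by a light press and drag, and let it settle upright on the counter. After that I regripped it centrally, carried it to the tray and set it down until contact. Two early loosened grips failed: the carton slid back down flat, harmlessly.

**Last checks:**
- **Side view:** the carton's outline matches the predicted upright pose within about 3 pixels (a few mm), and its edges are vertical.
- **Position:** the tool was at about (0.508, 0.204) at release, against my estimate of (0.5065, 0.204) for the spot.
- **Other cartons:** the regions of the fellow and the short carton are practically unchanged since the start (0.1 % and 1.6 % of pixels differ).
- **Robot:** the gripper is open, about 15 cm clear above the carton, with near-zero wrist force.

**Disagreement:** two estimates of the tray's width came out about 5–8 mm apart, so the centre was uncertain by about 3 mm. That is within the 20 mm tolerance.

**Not checked:** I took a final wrist picture but did not measure the carton from it.

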